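Stack a hub bearing and spacer on the build stand and lock the spindle

TASK

Build up the hub spindle on the blue stand: slide the new bearing (bright steel, blue rollers) down the spindle until it sits fully home on the shoulder, then the brass spacer until it sits flat on the bearing, lowering each one by hand rather than letting it drop. Then turn the black lock knob on the stand clockwise until it clicks past its detent to the green mark, let go, and leave the rusty old bearing where it lies.

Things in the scene. Friction and masses are not known exactly. Their poses are not given: they have to be found in the camera images.
- bearing: New roller bearing, a bright steel ring with a dark cage and blue rollers on its faces: outside diameter 56, bore 31, height 18 mm, 0.23 kg. Origin at the centre of its underside, z along its axis. Lies flat on the bench at the start.
- spacer: Brass spacer collar: outside diameter 40, bore 25, height 24 mm, 0.15 kg. Origin at the centre of its underside, z along its axis. Stands flat on the bench at the start.
- old_bearing: Worn-out bearing, the same shape and size as the new one but rusty brown all over; not to be used. Origin at the centre of its underside.
- spindle_seat (a point): Centre of the shoulder the bearing sits on: top of a 48 dia. steel flange, 36 mm above the bench, on the blue base plate (110 x 250 x 12). z up along the fixed spindle, x and y along the plate's short and long sides. Above it the spindle has diameter 28 up to 13 mm, tapers to 22 at 17, 22 up to 46, then a cone to 10 at 56. Home: bearing's underside at this height, spacer's 18 mm higher.
- spindle_top (a point): Centre of the spindle's nose tip, 56 mm above spindle_seat.
- lock_knob_grip (a point): Grip point of the black lock knob, on its upright axis, 130 mm from the spindle along the plate (+y), 49 mm above the bench. Bar grip 42 long, 14 thick, 32 tall (top 7 mm above this point, foot 25 below) on a 44 dia. disc. x of this point runs along the bar and turns with it; a white line marks its -x half, the pointer, which starts at the red mark on the plate.
- lock_knob (a joint): Angle of the lock knob, rad: 0 at the red mark (unlocked), growing clockwise seen from above, 1.2 at the green mark (locked, end stop). A spring detent resists with up to about 0.1 N m until half-way (0.6), then the knob snaps on to 1.2; short of half-way it springs back to 0.
There are look-alikes about, which are no part of the job. What is meant by the spacer is not orange, pink or turquoise, and is the smaller of those in its own colour.

How it is judged (in metres and radians):
On the way, in this order (a step that is already met when the one before it is completed fails the run):
1. the new bearing is fully home on the spindle's shoulder and let go (z of bearing in the frame of spindle_seat between -0.002 and 0.0025 m and horizontal distance between bearing and spindle_seat below 0.004 m and angle between the z axis of bearing and the z axis of spindle_seat, either way round below 0.06 rad and contact force between the fingers and bearing below 0.05 N), for 0.2 s.
2. the spacer is home on the bearing and let go, the bearing still home (all of step 1 and z of spacer in the frame of spindle_seat between 0.016 and 0.0205 m and horizontal distance between spacer and spindle_seat below 0.004 m and angle between the z axis of spacer and the z axis of spindle_seat, either way round below 0.06 rad and contact force between the fingers and spacer below 0.05 N), for 0.2 s.
3. the lock knob has clicked past its detent (value of joint lock_knob above 1 rad), for 0.1 s.
At the end, for the whole second after the job is handed in: Bearing on the shoulder (gap under 2.5 mm), spacer on the bearing (underside 16 to 20.5 mm above the shoulder), both within 4 mm of the axis, tilted under 0.06 rad, let go, at rest; lock knob above 1.0 rad; old bearing within 30 mm of its start (z of bearing in the frame of spindle_seat between -0.002 and 0.0025 m and horizontal distance between each of bearing, spacer and spindle_seat below 0.004 m and angle between the z axis of each of bearing, spacer and the z axis of spindle_seat, either way round below 0.06 rad and z of spacer in the frame of spindle_seat between 0.016 and 0.0205 m and value of joint lock_knob above 1 rad and distance of old_bearing from where it was at the start of the episode below 0.03 m and linear speed of each of bearing, spacer below 0.02 m/s); the robot touches nothing.
It fails at once if the new bearing is dropped (faster than 0.4 m/s, about 8 mm of free fall, with no finger on it) (contact force between the fingers and bearing below 0.05 N and linear speed of bearing above 0.4 m/s).
It fails at once if the spacer is dropped (faster than 0.4 m/s, about 8 mm of free fall, with no finger on it) (contact force between the fingers and spacer below 0.05 N and linear speed of spacer above 0.4 m/s).
It fails at once if the old bearing is moved more than 30 mm (distance of old_bearing from where it was at the start of the episode above 0.03 m).
It also fails if it takes over 72 s, if anything falls off the work surface, if the arm or the gripper's body presses on something with over 40 N, if the wrist force passes 120 N, or if a joint passes its speed limit or range.

ROBOT

A 6-joint arm with a two-finger parallel gripper is mounted at the origin on the work surface. World frame = base frame: x ahead of the robot, y to its left, z up, the work surface at z = 0. Lengths are in m, angles in degrees, forces in N, time in s.
With the tool pointing down it reaches from about 0.375 to 0.9 m from the base axis. Payload 3.1 kg.
Tool frame: the origin (TCP) lies at the very end of the fingers, on their centre line; the grasp point (between the pads) lies 19 mm behind it; z points along the fingers, y is the line along which they close (so a half turn about z gives the same grasp; the last joint's range is limited). The gripper opens to 87 mm and grips with 3 to 60 N. Pads are 19 mm wide; open, the fingers measure 117 mm over their backs; the gripper's body (75 mm by 190 mm) begins 51 mm behind the grasp point.
Start: joints at [-10.227, 30.224, 82.088, -0, 67.689, -10.227], TCP at [0.625, 0, 0.223] pointing down, gripper open.
Joint ranges: [-176.69, 176.69], [-43.24, 126.21], [12.49, 139.97], [-82, 262], [0, 151.66], [-163.58, 163.58]. Speed limits (degrees/s): [159.86, 159.86, 180, 180, 180, 180].

INTERFACE

Orientations are given as a 3x3 rotation matrix whose columns are the frame's x, y, z axes.
In Python, from rig import bot, imaging gives the robot as it stands.
- The arm moves only by the tool drive_tool, never from a script. Its argument "deltas" is text: rows parted by semicolons, each of 5 numbers parted by spaces: the finger opening in mm, from 0 to 87, then the shift along the world's x, y, z in mm, then the turn about the world's z in rad. In form: jaw dx dy dz twist; .... A call has 1 to 12 rows; each row is the pose to reach, as a shift and turn from the pose commanded when the call began; what a row does not reach only later rows make up. A row lasts 1/10 s, in which the tool goes at most 50 mm and 8.59 degrees, less where a joint would pass 70% of its speed; a pose out of reach is approached as far as the arm can. A call with a gripper value outside its range is refused whole. The fingers move at their own pace and stop on an object; the grip force is fixed at half the most. Time passes only in rows, so rows that repeat a pose let the fingers close. It gives the time, the measured TCP pose, the force, the opening and the grip force at its end, in the units of the state.
- bot.read_state(): the state, without advancing time (a new reading comes with each control period).
- imaging.capture(name): name is "scene" or "side" or "wrist"; returns the picture (480x640x3 uint8, red, green, blue); there is no depth.
- imaging.camera_model(name): a dict with "fx", "fy", "cx", "cy" (pixels), "T" (4x4, takes a point from camera to world coordinates). Camera axes: x right, y down, z forward; pixel columns grow to the right and rows downward; lengths in m; the calibration is good to about 2 mm. A picture is of the moment at which its call begins: read the wrist's pose just before it. camera_model takes no time and is no camera call; for the wrist camera it gives the pose at the moment of the call.
- bot.hand_in(): hands the job in; it is judged then, once.
The state is a dict: "time_s": time; "joint_positions": joint angles; "qvel": joint speeds; "tau": joint torques, N m; "position": TCP position; "tcp_rot": TCP orientation; "force": force on the tool from outside, world axes, zero at the start; "moment": the same for the moment, N m; "opening": opening from 0.0 (shut) to 1.0 (fully open); "grasp_force": force on a finger pad.
Only numpy, scipy, OpenCV 4.12 (cv2) and the standard library are available. Lean on these libraries where they do the work, as an engineer would, in place of code of your own. Each camera call takes 0.05 s, during which the arm holds its last target. There are 200 camera calls.

## Working session

There is one attempt and no reset: what is moved stays moved. The work goes in short steps, Python scripts to look and compute and a tool call to move; the robot and the scene stay as the last step left them, time stands still between calls to the robot, and variables do not carry over. Pictures are saved under pics/ and viewed, at most 10 in all, crops included, and the job is handed in when it is done.

Besides the shell and the picture viewer there is one more tool, called after "Call:" by a JSON object that holds its "api" and its "payload". drive_tool: Moves the arm, as the interface text tells. Its arguments: {"type":"object","properties":{"deltas":{"type":"string"}},"required":["deltas"]}

```bash
mkdir -p pics; ls; python3 - <<'E'
from rig import bot, imaging
import cv2,numpy as np
for n in ["scene","side","wrist"]:
    m=imaging.camera_model(n); print(n,m["fx"],m["fy"],m["cx"],m["cy"]);print(np.round(m["T"],3).tolist())
    cv2.imwrite(f"pics/{n}0.png",imaging.capture(n)[:,:,::-1])
s=bot.read_state();print(s["time_s"],s["position"],np.round(s["tcp_rot"],3).tolist(),s["opening"])
E
```

```text
pics
scene 572.8418384006708 572.8418384006708 320.9562988870507 229.92645205092686
[[0.444, 0.594, -0.671, 1.275], [0.896, -0.285, 0.34, -0.311], [0.011, -0.752, -0.659, 0.767], [0.0, 0.0, 0.0, 1.0]]
side 437.73480640461094 437.73480640461094 316.57462867555887 242.5794858334663
[[0.728, -0.399, 0.558, 0.019], [-0.685, -0.451, 0.572, -0.573], [0.023, -0.798, -0.602, 0.689], [0.0, 0.0, 0.0, 1.0]]
wrist 401.05011091785053 401.05011091785053 316.21499537809973 239.12088754979578
[[1.0, 0.001, -0.001, 0.625], [0.0, -0.956, -0.293, 0.082], [-0.002, 0.293, -0.956, 0.384], [0.0, 0.0, 0.0, 1.0]]
0.15 [6.24431841e-01 1.38173411e-04 2.21782250e-01] [[0.0, 1.0, -0.002], [1.0, -0.0, 0.0], [0.0, -0.002, -1.0]] 1.0003079553689134
```

View pics/scene0.png

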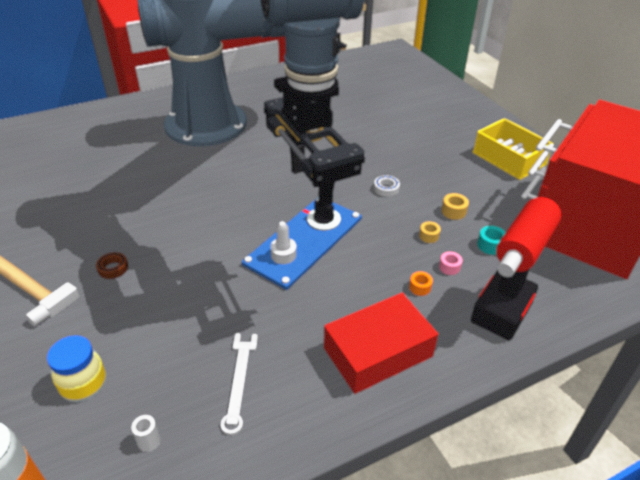

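View pics/wrist0.png

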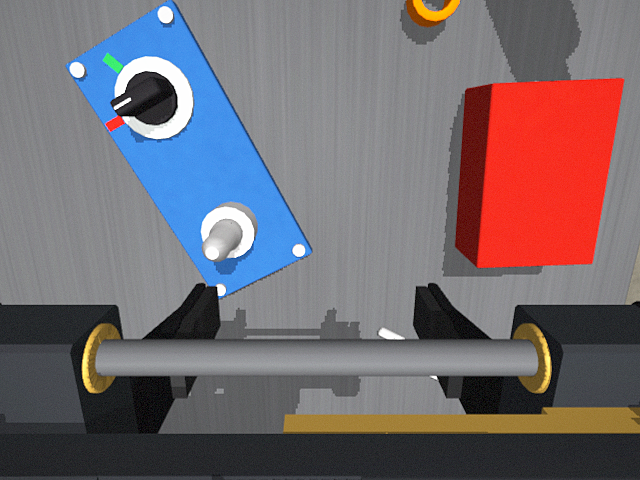

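Scene view candidates:
- **Bearing:** bright ring at (386,185). The rusty one at (112,265) is the old bearing.
- **Spacer:** brass at (430,232) is small and brass at (455,206) is bigger. Orange (421,283), pink (451,264) and turquoise (490,240) are look-alikes.
- **Stand:** spindle at (283,245) and knob at (323,215). In the wrist view, the spindle nose is at (212,252), knob at (150,97), red mark at (116,124) and green mark at (112,62).

I choose bearing (386,185) and spacer (430,232), and check them in a crop.

```bash
cat > h.py <<'E'
from rig import bot, imaging
import cv2,numpy as np
def ray(m,u,v,z):
    T=m["T"];d=T[:3,:3]@np.array([(u-m["cx"])/m["fx"],(v-m["cy"])/m["fy"],1]);o=T[:3,3]
    return o+d*(z-o[2])/d[2]
def blobs(im,lo,hi,amin=40):
    hsv=cv2.cvtColor(im,cv2.COLOR_RGB2HSV);k=cv2.inRange(hsv,np.array(lo),np.array(hi))
    c,_=cv2.findContours(k,cv2.RETR_EXTERNAL,cv2.CHAIN_APPROX_NONE)
    return [x for x in c if cv2.contourArea(x)>amin]
E
python3 - <<'E'
from h import *
im=cv2.imread("pics/scene0.png")
cv2.imwrite("pics/crop.png",cv2.resize(im[165:305,360:520],None,fx=4,fy=4,interpolation=cv2.INTER_CUBIC))
m=imaging.camera_model("scene");w=imaging.camera_model("wrist")
for n,u,v,z in [("bear",386,185,.009),("sp",430,232,.012),("big",455,206,.012),("or",421,283,.012),("old",112,265,.009)]: print(n,ray(m,u,v,z).round(3))
rgb=im[:,:,::-1].copy()
for c in blobs(rgb,(8,120,100),(28,255,255)):
    x,y,ww,hh=cv2.boundingRect(c); print((x,y,ww,hh),rgb[c[:,0,1],c[:,0,0]].mean(0).round())
wi=cv2.imread("pics/wrist0.png")[:,:,::-1].copy()
print("nose",ray(w,212,252,.092).round(4))
P=[]
for u,v in [(166,14),(77,69),(220,290),(299,251)]: P.append(ray(w,u,v,.014));print(P[-1].round(4))
for nme,lo,hi in [("green",(45,100,60),(80,255,255)),("red",(0,120,120),(8,255,255))]:
    for c in blobs(wi,lo,hi): 
        q=c[:,0].mean(0);print(nme,q,ray(w,*q,.012).round(4))
E
```

```text
bear [0.432 0.276 0.009]
sp [0.607 0.272 0.012]
big [0.561 0.367 0.012]
or [0.717 0.177 0.012]
old [ 0.425 -0.316  0.009]
(17, 452, 28, 28) [193. 112.  61.]
(54, 360, 51, 39) [191. 173.  83.]
(409, 271, 24, 25) [193. 118.  78.]
(420, 222, 20, 21) [188. 154.  85.]
(442, 193, 27, 26) [183. 150.  85.]
(473, 119, 71, 61) [185. 165.  75.]
(414, 0, 13, 50) [144. 115.  49.]
nose [ 0.5447 -0.0182  0.092 ]
[0.501 0.162 0.014]
[0.4204 0.1201 0.014 ]
[ 0.5282 -0.0851  0.014 ]
[ 0.608  -0.0437  0.014 ]
green [112.46666667  62.6       ] [0.4505 0.1254 0.012 ]
red [114.8 122.8] [0.4452 0.076  0.012 ]
red [546.00162866 170.25570033] [0.8361 0.0342 0.012 ]
```

View pics/crop.png

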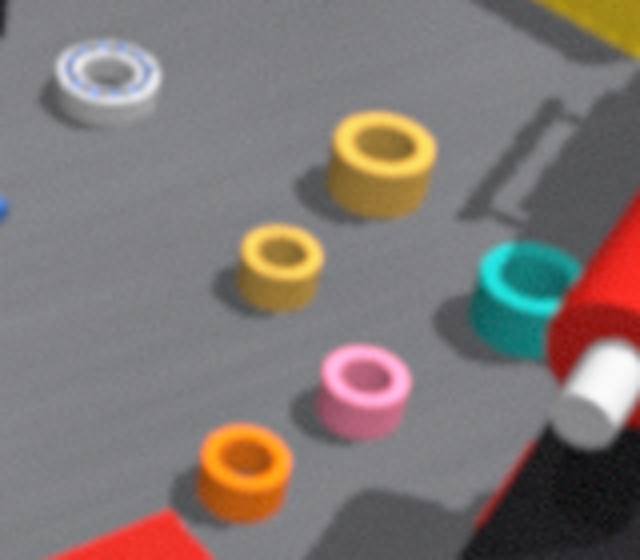

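The crop shows a bright ring with blue rollers (the new bearing), two brass rings with the smaller one nearer the camera, and orange, pink and turquoise look-alikes. My choice stands, so I move over the bearing.

Call:
{"api": "drive_tool", "payload": {"deltas": "87 -40 30 0 0;87 -75 65 0 0;87 -105 105 0 0;87 -135 145 -10 0;87 -165 185 -25 0;87 -185 225 -40 0;87 -193 250 -50 0;87 -193 250 -50 0;87 -193 250 -50 0;87 -193 250 -50 0"}}

```text
time_s: 1.15
position: [0.4329, 0.2494, 0.1729]
tcp_rot: [[0.001, 1.0, 0.001], [1.0, -0.001, -0.0], [-0.0, 0.001, -1.0]]
force: [0.5, -0.4, 0.0]
opening: 1.0
grasp_force: 0.0
```

```bash
python3 - <<'E'
from h import *
s=bot.read_state();w=imaging.camera_model("wrist");im=imaging.capture("wrist");cv2.imwrite("pics/wrist1.png",im[:,:,::-1])
print(s["position"],s["time_s"])
print([ (ray(imaging.camera_model("scene"),u,v,.012)).round(3) for u,v in [(451,264),(490,240)]])
E
```

```text
[0.43291089 0.24938798 0.17287622] 1.15
[array([0.7  , 0.256, 0.012]), array([0.678, 0.365, 0.012])]
```

View pics/wrist1.png

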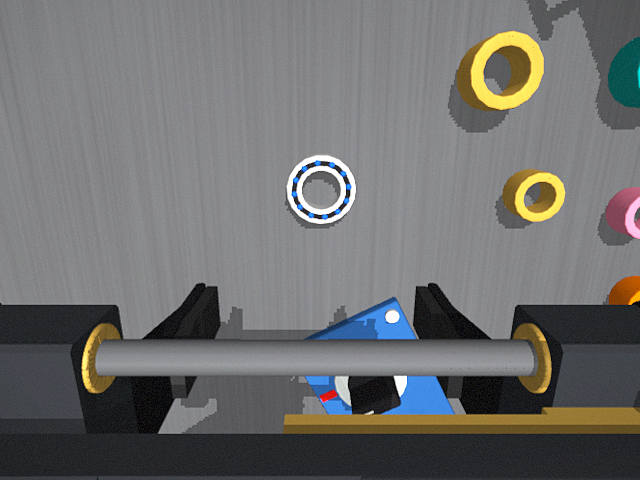

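The bearing's top face is centred near (321,190), the spacer's top near (538,195), with the bigger brass at (507,70). I measure both.

```bash
python3 - <<'E'
from h import *
w=imaging.camera_model("wrist");im=cv2.imread("pics/wrist1.png")[:,:,::-1].copy()
for n,lo,hi,z in [("brass",(15,100,120),(32,255,255),.024),("white",(0,0,215),(180,50,255),.018)]:
    for c in blobs(im,lo,hi,300):
        if n=="white": c=cv2.convexHull(c)
        (x,y),ax,a=cv2.fitEllipse(c); 
        if y<280:print(n,(round(x),round(y)),np.round(ax,1),ray(w,x,y,z).round(4), cv2.boundingRect(c))
# spacer top face: brighter part
hsv=cv2.cvtColor(im,cv2.COLOR_RGB2HSV)
k=(cv2.inRange(hsv,(15,100,200),(32,255,255)));c,_=cv2.findContours(k[150:230,490:580].copy(),0,1)
c=max(c,key=cv2.contourArea);(x,y),ax,_=cv2.fitEllipse(c);print(x+490,y+150,ax,ray(w,x+490,y+150,.024).round(4))
E
```

```text
brass (537, 194) [50.7 56.3] [0.6067 0.2721 0.024 ] (507, 169, 58, 53)
brass (505, 69) [74.3 79.2] [0.5696 0.3628 0.024 ] (464, 31, 80, 79)
white (321, 189) [68.4 68.4] [0.4376 0.2754 0.018 ] (287, 155, 69, 69)
539.5411338806152 196.56092071533203 (44.85027313232422, 52.4959716796875) [0.6093 0.2701 0.024 ]
```

Call:
{"api": "drive_tool", "payload": {"deltas": "87 5 26 -40 0;87 5 26 -85 0;87 5 26 -125 0;87 5 26 -150 0;87 5 26 -162 0;87 5 26 -168 0;87 5 26 -168 0;50 5 26 -168 0;50 5 26 -168 0;50 5 26 -168 0;50 5 26 -168 0;50 5 26 -168 0"}}

```text
time_s: 2.4
position: [0.437, 0.2762, 0.005]
tcp_rot: [[-0.0, 1.0, 0.0], [1.0, 0.0, 0.0], [0.0, 0.0, -1.0]]
force: [0.5, -0.3, 3.8]
opening: 0.638
grasp_force: 26.6
```

Call:
{"api": "drive_tool", "payload": {"deltas": "50 0 0 15 0;50 0 0 50 0;50 0 0 90 0;50 0 -10 130 0;50 10 -35 170 0;50 20 -70 195 0;50 30 -110 195 0;50 45 -150 195 0;50 55 -190 195 0;50 70 -230 195 0;50 85 -270 195 0;50 95 -310 195 0"}}

```text
time_s: 3.6
position: [0.5322, -0.0356, 0.1991]
tcp_rot: [[0.0, 1.0, -0.0], [1.0, -0.0, 0.0], [0.0, -0.0, -1.0]]
force: [1.6, -0.6, -2.5]
opening: 0.634
grasp_force: 30.0
```

Call:
{"api": "drive_tool", "payload": {"deltas": "50 8 -35 0 0;50 13 -60 0 0;50 13 -60 0 0;50 13 -60 0 0;50 13 -60 0 0"}}

```text
time_s: 4.1
position: [0.5439, -0.0927, 0.199]
tcp_rot: [[-0.001, 1.0, -0.002], [1.0, 0.001, 0.001], [0.001, -0.002, -1.0]]
force: [0.5, 0.1, -2.4]
opening: 0.636
grasp_force: 30.0
```

```bash
python3 - <<'E'
from h import *
s=bot.read_state();w=imaging.camera_model("wrist");im=imaging.capture("wrist");cv2.imwrite("pics/wrist2.png",im[:,:,::-1])
print(s["position"],s["time_s"],s["opening"],w["T"].round(4).tolist())
for c in blobs(im,(0,0,190),(180,60,255),60):
    x,y,a,b=cv2.boundingRect(c);print((x,y,a,b))
E
```

```text
[ 0.54389103 -0.09270111  0.19900973] 4.1 0.636319423034029 [[1.0, 0.0016, -0.0014, 0.5446], [0.0011, -0.9564, -0.2919, -0.0114], [-0.0018, 0.2919, -0.9564, 0.361], [0.0, 0.0, 0.0, 1.0]]
(601, 327, 17, 12)
(269, 282, 94, 57)
(251, 263, 131, 76)
(456, 252, 95, 53)
(291, 196, 14, 15)
(384, 148, 15, 15)
(286, 94, 62, 64)
(207, 0, 62, 16)
```

View pics/wrist2.png

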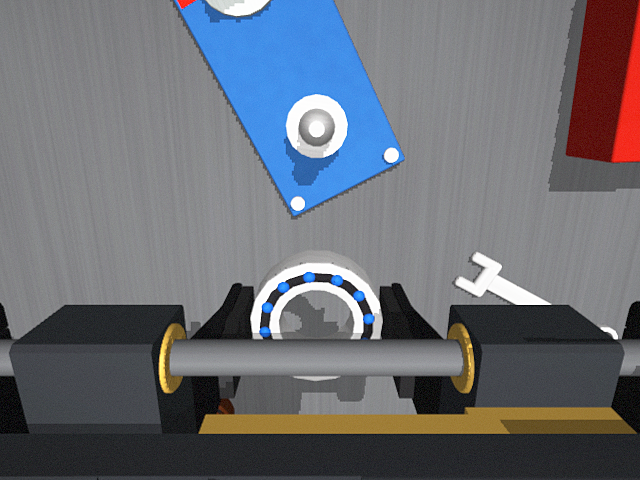

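The bearing is held level; its top ring is centred near (317,320), the spindle nose is at (317,128) and the flange disc at (317,126). I work out the offset from these.

```bash
python3 - <<'E'
from h import *
w=imaging.camera_model("wrist");im=cv2.imread("pics/wrist2.png")[:,:,::-1].copy()
g=cv2.cvtColor(im,cv2.COLOR_RGB2HSV)
k=cv2.inRange(g,(0,0,225),(180,50,255))
print("flange",ray(w,286+31,94+32,.036).round(4))
sub=im[110:145,300:335];gg=sub.min(2);yy,xx=np.nonzero(gg>200);
n,l,st,ce=cv2.connectedComponentsWithStats((gg>185).astype('uint8'))
for i in range(1,n): 
    if st[i][4]>15:print("nose",st[i],ce[i]+[300,110],ray(w,*(ce[i]+[300,110]),.092).round(4))
# bearing: blue rollers
P=[]
for c in blobs(im,(100,150,120),(125,255,255),15):
    x,y,a,b=cv2.boundingRect(c)
    if 255<y<340 and 250<x<385 and a<20: P.append((x+a/2,y+b/2))
P=np.array(P);print(P.round(1).tolist())
Q=np.array([ray(w,u,v,.212)[:2] for u,v in P])
A=np.c_[2*Q,np.ones(len(Q))];s=np.linalg.lstsq(A,(Q**2).sum(1),rcond=None)[0];print("bearing ring",s[:2].round(4),"r",np.sqrt(s[2]+s[:2]@s[:2]).round(4))
# inner edge of bore/outer edge of hull via blue-less: outer side rim of bright face at rows
for r in (300,310,320,330):
    xs=np.nonzero(k[r,240:395])[0]+240;print(r,xs.min(),xs.max(),ray(w,(xs.min()+xs.max())/2,r,.212)[0].round(4))
E
```

```text
flange [ 0.5449 -0.0182  0.036 ]
nose [ 0  0 10  9 41] [302.65853659 112.43902439] [ 0.5357 -0.0087  0.092 ]
nose [24  0 11 14 59] [331.25423729 113.69491525] [ 0.554  -0.0094  0.092 ]
nose [  7   3  22  24 399] [316.86716792 124.15288221] [ 0.5448 -0.0159  0.092 ]
nose [27 22  8 13 52] [331.75       140.23076923] [ 0.5545 -0.0259  0.092 ]
nose [ 0 26  8  9 32] [302.      141.59375] [ 0.5351 -0.0268  0.092 ]
[[265.0, 331.5], [368.5, 319.0], [267.5, 307.5], [359.0, 296.5], [283.5, 287.5], [337.0, 280.5], [309.0, 277.0]]
bearing ring [ 0.5448 -0.0942] r 0.0217
300 255 377 0.5445
310 253 378 0.5443
320 251 362 0.5406
330 252 362 0.5408
```

Call:
{"api": "drive_tool", "payload": {"deltas": "50 0 30 0 0;50 0 60 -20 0;50 0 76 -50 0;50 0 76 -80 0;50 0 76 -80 0;50 0 76 -88 0;50 0 76 -96 0;50 0 76 -104 0;50 0 76 -112 0;50 0 76 -120 0;50 0 76 -128 0;50 0 76 -128 0"}}

```text
time_s: 5.35
position: [0.5441, -0.0179, 0.0703]
tcp_rot: [[0.0, 1.0, -0.002], [1.0, -0.0, 0.001], [0.001, -0.002, -1.0]]
force: [0.6, -0.0, -2.7]
opening: 0.635
grasp_force: 30.0
```

Call:
{"api": "drive_tool", "payload": {"deltas": "50 0 0 -4 0;50 0 0 -8 0;50 0 0 -12 0;50 0 0 -15 0;50 0 0 -18 0;50 0 0 -21 0;50 0 0 -21 0"}}

```text
time_s: 6.05
position: [0.5447, -0.0179, 0.0502]
tcp_rot: [[0.0, 1.0, -0.001], [1.0, -0.0, 0.0], [0.0, -0.001, -1.0]]
force: [-0.8, -0.3, -3.3]
opening: 0.637
grasp_force: 30.0
```

Call:
{"api": "drive_tool", "payload": {"deltas": "50 0 0 -2 0;50 0 0 -4 0;50 0 0 -6 0;50 0 0 -8 0;50 0 0 -9 0;50 0 0 -9 0"}}

```text
time_s: 6.65
position: [0.5449, -0.018, 0.0414]
tcp_rot: [[0.0, 1.0, -0.0], [1.0, -0.0, 0.0], [0.0, -0.0, -1.0]]
force: [0.4, 0.1, -2.5]
opening: 0.638
grasp_force: 30.0
```

Call:
{"api": "drive_tool", "payload": {"deltas": "50 0 0 -1 0;50 0 0 -2 0;50 0 0 -2 0"}}

```text
time_s: 6.95
position: [0.5451, -0.018, 0.0409]
tcp_rot: [[-0.0, 1.0, 0.001], [1.0, 0.0, -0.0], [-0.0, 0.001, -1.0]]
force: [-2.9, -0.2, 7.0]
opening: 0.637
grasp_force: 30.0
```

Call:
{"api": "drive_tool", "payload": {"deltas": "50 0 0 1 0;87 0 0 1 0;87 0 0 1 0;87 0 0 1 0;87 0 0 1 0;87 0 0 30 0;87 0 0 75 0;87 0 -30 120 0;87 0 -76 159 0;87 0 -76 159 0;87 0 -76 159 0"}}

```text
time_s: 8.05
position: [0.546, -0.0957, 0.2001]
tcp_rot: [[0.003, 1.0, 0.004], [1.0, -0.003, -0.001], [-0.001, 0.004, -1.0]]
force: [-0.6, 0.3, -0.2]
opening: 0.998
grasp_force: 0.0
```

```bash
python3 - <<'E'
from h import *
s=bot.read_state();w=imaging.camera_model("wrist");im=imaging.capture("wrist");cv2.imwrite("pics/c3.png",cv2.resize(im[60:220,230:430,::-1],None,fx=3,fy=3))
print(s["position"],s["time_s"],s["opening"])
P=[]
for c in blobs(im,(100,150,120),(125,255,255),4):
    x,y,a,b=cv2.boundingRect(c)
    if 85<y<170 and 270<x<360 and a<14: P.append((x+a/2,y+b/2))
for z in (.054,.064):
  Q=np.array([ray(w,u,v,z)[:2] for u,v in P])
  A=np.c_[2*Q,np.ones(len(Q))];q=np.linalg.lstsq(A,(Q**2).sum(1),rcond=None)[0];print(len(P),z,"ring",q[:2].round(4),"r",np.sqrt(q[2]+q[:2]@q[:2]).round(4))
E
```

```text
[ 0.54604932 -0.09572479  0.20008427] 8.05 0.9981533598181797Traceback (most recent call last):
  File "<stdin>", line 10, in <module>
    return umr_sum(a, axis, dtype, out, keepdims, initial, where)
numpy.exceptions.AxisError: axis 1 is out of bounds for array of dimension 1
```

View pics/c3.png

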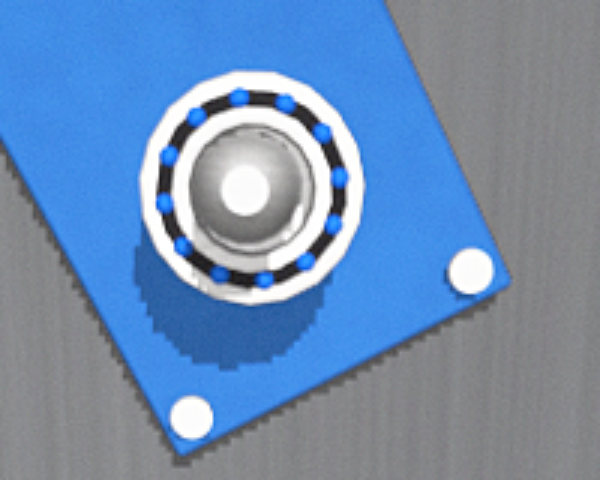

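The bearing sits flat and concentric on the spindle: ring centre about (250,187) in the crop, nose (245,190). Next is the spacer.

Call:
{"api": "drive_tool", "payload": {"deltas": "87 10 45 0 0;87 20 90 0 0;87 30 135 0 0;87 40 180 0 0;87 50 225 0 0;87 60 265 -15 0;87 64 290 -30 0;87 64 290 -30 0;87 64 290 -30 0;87 64 290 -30 0"}}

```text
time_s: 9.1
position: [0.6079, 0.1957, 0.1676]
tcp_rot: [[-0.0, 1.0, -0.002], [1.0, 0.0, -0.001], [-0.001, -0.002, -1.0]]
force: [-0.4, -0.3, 0.4]
opening: 1.0
grasp_force: 0.0
```

```bash
python3 - <<'E'
from h import *
m=imaging.camera_model("scene")
for u,v in [(510,262),(535,225),(500,240)]: print([ray(m,u,v,z).round(3).tolist() for z in (.1,.15,.2)])
s=bot.read_state();w=imaging.camera_model("wrist");im=imaging.capture("wrist");cv2.imwrite("pics/wrist4.png",im[:,:,::-1])
print(s["position"],s["time_s"],s["opening"])
hsv=cv2.cvtColor(im,cv2.COLOR_RGB2HSV)
for vmin in (100,200,225):
  for c in blobs(im,(15,90,vmin),(32,255,255),300):
    (x,y),ax,a=cv2.fitEllipse(c)
    if y<290: print(vmin,(round(x,1),round(y,1)),np.round(ax,1),cv2.boundingRect(c),ray(w,x,y,.024).round(4))
E
```

```text
[[0.806, 0.281, 0.1], [0.841, 0.237, 0.15], [0.877, 0.192, 0.2]]
[[0.751, 0.385, 0.1], [0.79, 0.333, 0.15], [0.83, 0.281, 0.2]]
[[0.756, 0.302, 0.1], [0.795, 0.256, 0.15], [0.834, 0.21, 0.2]]
[0.60793642 0.19567856 0.16757047] 9.1 0.9996565687521992
100 (454.7, 248.4) [43.8 48.8] (430, 226, 50, 46) [0.7192 0.1758 0.024 ]
100 (318.1, 126.0) [52.7 54.8] (292, 99, 53, 55) [0.6095 0.2702 0.024 ]
100 (260.3, 13.1) [36.4 72.8] (220, 0, 76, 34) [0.5701 0.344  0.024 ]
200 (454.7, 248.4) [43.8 48.8] (430, 226, 50, 46) [0.7192 0.1758 0.024 ]
200 (318.1, 125.9) [52.2 54.5] (292, 99, 53, 55) [0.6096 0.2703 0.024 ]
200 (255.4, 8.8) [28.9 63.4] (221, 0, 70, 25) [0.5669 0.3466 0.024 ]
225 (454.7, 248.4) [43.8 48.7] (431, 226, 49, 46) [0.7192 0.1758 0.024 ]
225 (318.1, 125.9) [51.9 54.2] (292, 99, 53, 55) [0.6096 0.2703 0.024 ]
225 (255.5, 8.6) [29.3 62.8] (221, 0, 70, 25) [0.567  0.3468 0.024 ]
```

View pics/wrist4.png

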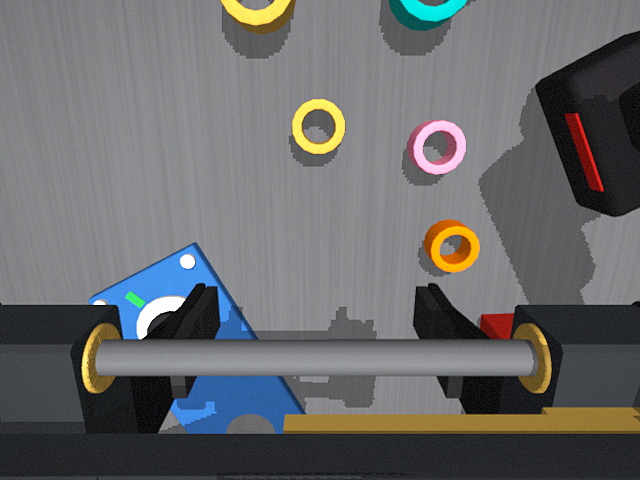

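The spacer, at (318,126), is clear of its neighbours: pink (440,147) and big brass (258,8).

Call:
{"api": "drive_tool", "payload": {"deltas": "75 2 40 -20 0;75 2 75 -60 0;75 2 75 -105 0;75 2 75 -140 0;75 2 75 -155 0;75 2 75 -161 0;75 2 75 -161 0;34 2 75 -161 0;34 2 75 -161 0;34 2 75 -161 0;34 2 75 -161 0;34 2 75 -161 0"}}

```text
time_s: 10.35
position: [0.6111, 0.2711, 0.0081]
tcp_rot: [[-0.0, 1.0, 0.001], [1.0, 0.0, 0.0], [0.0, 0.001, -1.0]]
force: [-0.4, -0.0, 0.9]
opening: 0.497
grasp_force: 0.6
```

Call:
{"api": "drive_tool", "payload": {"deltas": "34 0 0 0 0;34 0 0 0 0;34 0 0 0 0;34 0 0 20 0;34 0 0 60 0;34 0 0 105 0;34 -5 -30 150 0;34 -15 -70 192 0;34 -25 -110 192 0;34 -30 -155 192 0;34 -40 -200 192 0;34 -50 -245 192 0"}}

```text
time_s: 11.55
position: [0.5606, 0.0243, 0.1995]
tcp_rot: [[-0.0, 1.0, 0.001], [1.0, 0.0, -0.0], [-0.0, 0.001, -1.0]]
force: [0.7, -0.5, -1.4]
opening: 0.446
grasp_force: 30.0
```

Call:
{"api": "drive_tool", "payload": {"deltas": "34 -6 -45 0 0;34 -14 -90 0 0;34 -16 -120 0 0;34 -16 -120 0 0;34 -16 -120 0 0;34 -16 -120 0 0"}}

```text
time_s: 12.15
position: [0.5448, -0.093, 0.1992]
tcp_rot: [[-0.001, 1.0, -0.001], [1.0, 0.001, 0.001], [0.001, -0.001, -1.0]]
force: [0.0, 0.2, -1.0]
opening: 0.441
grasp_force: 30.0
```

```bash
python3 - <<'E'
from h import *
s=bot.read_state();w=imaging.camera_model("wrist");im=imaging.capture("wrist");cv2.imwrite("pics/wrist5.png",im[:,:,::-1])
print(s["position"],s["time_s"],s["opening"])
# nose + bearing ring
g=im.min(2);n,l,st,ce=cv2.connectedComponentsWithStats((g>185).astype('uint8'))
for i in range(1,n):
    if st[i][4]>60 and st[i][1]<300: print(st[i],ce[i].round(1))
for c in blobs(im,(15,90,100),(32,255,255),200): print("brass",cv2.boundingRect(c))
E
```

```text
[ 0.54479442 -0.09295482  0.19920766] 12.15 0.44052136467358544
[205   0  62  16 658] [235.9   5.7]
[ 280   88   75   78 1167] [317.  124.7]
[290 100  54  55 812] [317.3 126.4]
[304 107  33  41 618] [318.8 124.9]
[383 147  14  15 172] [389.6 154.3]
[289 196  15  14 159] [296.1 202.6]
[ 454  252  163   87 2800] [526.3 299. ]
brass (155, 407, 437, 26)
brass (413, 324, 21, 69)
brass (199, 324, 21, 69)
brass (269, 265, 95, 75)
```

View pics/wrist5.png

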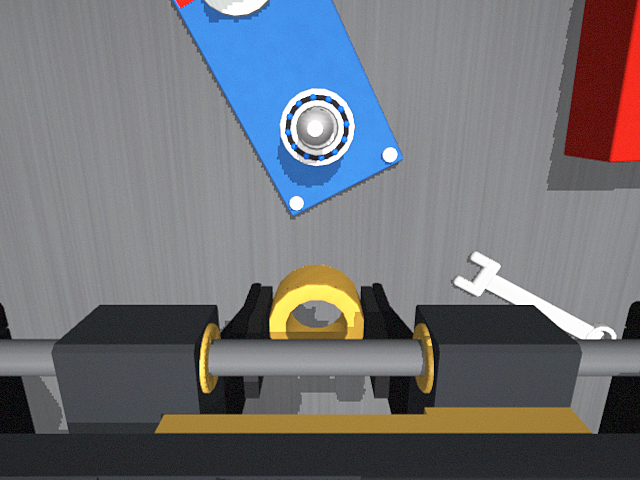

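The spacer is held level between the pads (top face about x 271–363), and the bearing is home around (317,127). I fit the spacer centre.

```bash
python3 - <<'E'
from h import *
w=imaging.camera_model("wrist");im=cv2.imread("pics/wrist5.png")[:,:,::-1].copy()
def circ(Q):
    A=np.c_[2*Q,np.ones(len(Q))];q=np.linalg.lstsq(A,(Q**2).sum(1),rcond=None)[0];return q[:2].round(4),np.sqrt(q[2]+q[:2]@q[:2]).round(4)
V=cv2.cvtColor(im,cv2.COLOR_RGB2HSV)
print(im[262:345:4,317].tolist())
for t in (225,240):
  k=cv2.inRange(V,(15,90,t),(32,255,255)); P=[]
  for r in range(285,334,3):
    xs=np.nonzero(k[r,260:370])[0]+260
    if len(xs)>20: P+= [(xs.min(),r),(xs.max(),r)]
  P=np.array(P);print(t,P[::6].tolist(),circ(np.array([ray(w,u,v,.215)[:2] for u,v in P])))
# bearing top ring and nose
b=ray(w,280+37.5,88+39,.054);print("bearing",b.round(4))
E
```

```text
[[145, 145, 148], [179, 134, 52], [182, 141, 56], [177, 139, 55], [179, 140, 55], [184, 142, 58], [255, 252, 103], [255, 245, 106], [254, 238, 97], [255, 236, 89], [139, 137, 143], [137, 142, 144], [141, 141, 142], [142, 143, 147], [137, 139, 145], [95, 96, 96], [89, 95, 103], [181, 137, 55], [114, 90, 35], [108, 89, 39], [89, 94, 94]]
225 [[305, 285], [286, 294], [277, 303], [272, 312], [270, 321]] (array([ 0.5453, -0.0931]), np.float64(0.0187))
240 [[305, 285], [286, 294], [277, 303], [273, 312], [270, 321]] (array([ 0.5446, -0.0912]), np.float64(0.0172))
bearing [ 0.5462 -0.0187  0.054 ]
```

Call:
{"api": "drive_tool", "payload": {"deltas": "34 0 35 0 0;34 0 76 -30 0;34 0 76 -70 0;34 0 76 -85 0;34 0 76 -85 0;34 0 76 -91 0;34 0 76 -97 0;34 0 76 -103 0;34 0 76 -107 0;34 0 76 -111 0;34 0 76 -115 0;34 0 76 -115 0"}}

```text
time_s: 13.4
position: [0.5446, -0.018, 0.084]
tcp_rot: [[0.0, 1.0, -0.001], [1.0, -0.0, 0.0], [0.0, -0.001, -1.0]]
force: [-1.3, 0.3, -2.0]
opening: 0.446
grasp_force: 30.0
```

Call:
{"api": "drive_tool", "payload": {"deltas": "34 0 0 -4 0;34 0 0 -8 0;34 0 0 -12 0;34 0 0 -15 0;34 0 0 -18 0;34 0 0 -20 0;34 0 0 -21 0;34 0 0 -21 0"}}

```text
time_s: 14.2
position: [0.545, -0.018, 0.0634]
tcp_rot: [[-0.0, 1.0, -0.0], [1.0, 0.0, 0.0], [0.0, -0.0, -1.0]]
force: [0.1, -0.9, -2.0]
opening: 0.444
grasp_force: 30.0
```

Call:
{"api": "drive_tool", "payload": {"deltas": "34 0 0 -1 0;34 0 0 -2 0;34 0 0 -3 0;34 0 0 -3 0"}}

```text
time_s: 14.6
position: [0.5451, -0.018, 0.0617]
tcp_rot: [[-0.0, 1.0, 0.001], [1.0, 0.0, -0.0], [-0.0, 0.001, -1.0]]
force: [-1.0, 0.1, 7.8]
opening: 0.447
grasp_force: 30.0
```

Call:
{"api": "drive_tool", "payload": {"deltas": "34 0 0 2 0;80 0 0 2 0;80 0 0 2 0;80 0 0 2 0;80 0 0 2 0;80 0 0 2 0;80 0 0 35 0;80 0 0 80 0;80 -5 -10 125 0;80 -15 -22 170 0;80 -15 -22 190 0;80 -15 -22 190 0"}}

```text
time_s: 15.8
position: [0.532, -0.0408, 0.2543]
tcp_rot: [[0.001, 1.0, 0.008], [1.0, -0.001, -0.002], [-0.002, 0.008, -1.0]]
force: [-0.5, -0.5, 0.1]
opening: 0.918
grasp_force: 0.0
```

Call:
{"api": "drive_tool", "payload": {"deltas": "80 0 0 0 0;80 0 0 0 0"}}

```text
time_s: 16.0
position: [0.5289, -0.0395, 0.2489]
tcp_rot: [[-0.0, 1.0, -0.003], [1.0, 0.0, 0.001], [0.001, -0.003, -1.0]]
force: [0.0, 0.3, -1.1]
opening: 0.92
grasp_force: 0.0
```

```bash
python3 - <<'E'
from h import *
s=bot.read_state();w=imaging.camera_model("wrist");im=imaging.capture("wrist");cv2.imwrite("pics/wrist6.png",cv2.resize(im[0:300,130:430,::-1],None,fx=2,fy=2))
print(s["position"],s["time_s"],s["opening"],s["joint_positions"])
for c in blobs(im,(15,90,100),(32,255,255),200):
    x,y,a,b=cv2.boundingRect(c)
    if y<300: print("brass",(x,y,a,b),ray(w,x+a/2,y+b/2,.078).round(4))
k=(im.max(2)<70).astype('uint8');k[300:]=0
c,_=cv2.findContours(k,0,1)
for q in c:
    if 150<cv2.contourArea(q): x=cv2.minAreaRect(q);print("dark",x,ray(w,*x[0],.04).round(4))
E
```

```text
[ 0.52887091 -0.03954372  0.24887722] 16.0 0.9200065771987279 [-1.63572277e+01  2.11610597e+01  9.37016618e+01  4.65356991e-05
  6.53408037e+01 -1.63662538e+01]
brass (313, 166, 47, 50) [ 0.5458 -0.0177  0.078 ]
dark ((422.5, 291.0), (16.0, 31.0), 90.0) [ 0.6357 -0.1258  0.04  ]
dark ((209.5, 291.0), (16.0, 31.0), 90.0) [ 0.4213 -0.1263  0.04  ]
dark ((266.5000305175781, 51.50000762939453), (50.91168975830078, 50.91168975830078), 45.0) [0.4866 0.0945 0.04  ]
```

View pics/wrist6.png

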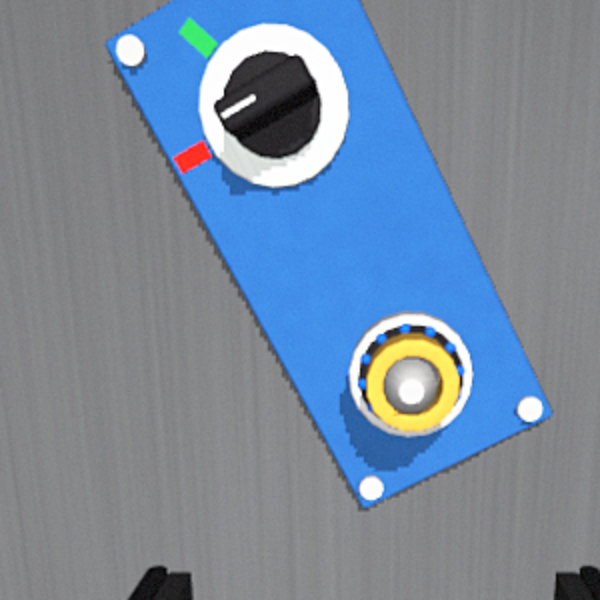

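The spacer sits concentric on the bearing at crop (412,380), and the knob at (265,100) still points at red. I move over the knob with the jaws across the bar.

Call:
{"api": "drive_tool", "payload": {"deltas": "40 -10 30 0 -0.14;40 -20 60 0 -0.28;40 -30 90 0 -0.42;40 -40 120 -10 -0.56;40 -44 136 -40 -0.7;40 -44 136 -70 -0.84;40 -44 136 -100 -0.98;40 -44 136 -120 -1.08;40 -44 136 -130 -1.08;40 -44 136 -130 -1.08;40 -44 136 -130 -1.08;40 -44 136 -130 -1.08"}}

```text
time_s: 17.25
position: [0.4868, 0.096, 0.1214]
tcp_rot: [[0.882, 0.472, 0.002], [0.472, -0.882, -0.0], [0.002, 0.001, -1.0]]
force: [-0.3, -0.4, -0.4]
opening: 0.463
grasp_force: 0.0
```

Call:
{"api": "drive_tool", "payload": {"deltas": "40 -1 1 -40 0;40 -1 1 -65 0;40 -1 1 -82 0;40 -1 1 -90 0;40 -1 1 -90 0;8 -1 1 -90 0;8 -1 1 -90 0;8 -1 1 -90 0;8 -1 1 -90 0;8 -1 1 -90 0"}}

```text
time_s: 18.25
position: [0.4855, 0.0968, 0.0311]
tcp_rot: [[0.882, 0.471, 0.001], [0.471, -0.882, -0.0], [0.001, 0.001, -1.0]]
force: [-0.2, -2.3, 3.0]
opening: 0.161
grasp_force: 30.0
```

Gripped at 14 mm, as expected for the bar. I turn it clockwise.

Call:
{"api": "drive_tool", "payload": {"deltas": "8 0 0 0 -0.12;8 0 0 0 -0.24;8 0 0 0 -0.36;8 0 0 0 -0.48;8 0 0 0 -0.6;8 0 0 0 -0.72;8 0 0 0 -0.84;8 0 0 0 -0.96;8 0 0 0 -1.08;8 0 0 0 -1.17;8 0 0 0 -1.17;8 0 0 0 -1.17"}}

```text
time_s: 19.45
position: [0.4852, 0.0943, 0.0311]
tcp_rot: [[0.779, -0.626, 0.0], [-0.626, -0.779, -0.004], [0.002, 0.003, -1.0]]
force: [-1.0, -13.6, 4.9]
opening: 0.161
grasp_force: 30.0
```

Call:
{"api": "drive_tool", "payload": {"deltas": "40 0 0 0 -1e-9;40 0 0 0 0;40 0 0 0 0;40 0 0 30 0;40 0 0 75 0;40 0 0 120 0;40 0 0 165 0;40 0 0 190 0;40 0 0 190 0;40 0 0 190 0"}}

```text
time_s: 20.45
position: [0.4846, 0.0974, 0.2207]
tcp_rot: [[0.778, -0.628, 0.0], [-0.628, -0.778, 0.0], [0.0, -0.0, -1.0]]
force: [0.3, -0.1, -0.6]
opening: 0.455
grasp_force: 0.0
```

```bash
python3 - <<'E'
from h import *
s=bot.read_state();im=imaging.capture("scene");cv2.imwrite("pics/fin.png",cv2.resize(im[180:300,230:380,::-1],None,fx=5,fy=5,interpolation=cv2.INTER_CUBIC))
print(s["position"],s["time_s"],s["force"])
E
```

```text
[0.48462749 0.09744847 0.22066205] 20.45 [ 0.32295048 -0.09522439 -0.56054192]
```

View pics/fin.png

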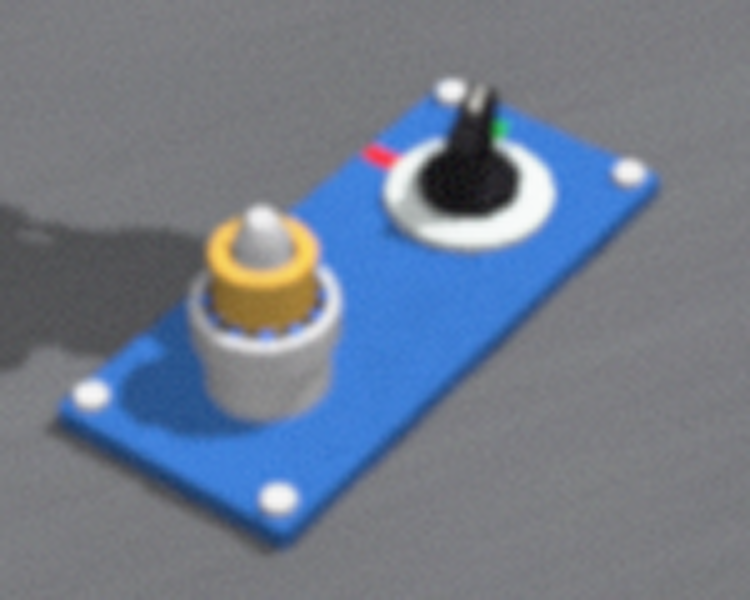

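The knob pointer (478,97) is at the green mark (500,128), and the bearing and spacer are home on the spindle. I hand in.

```bash
python3 -c "
from rig import bot
print(bot.hand_in())"
```

```text
the job is handed in; nothing more can be done
None
```

I handed the job in at about 20 s: the new bearing and brass spacer look fully home on the spindle, the lock knob points at the green mark, and I never touched the old bearing; no verdict came back.

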